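# Clamp the belt pulley and press its keyed spindle home

## Task

The jar roller's belt pulley lies loose in the clamping fixture: swing the fixture's cam lever round to the end of its travel, so that the jaw clamps the pulley, and leave it so. Then take the keyed spindle (not the plain one) from the wooden stand, put its nose into the pulley's bore, turn it until its key slips into the keyway, and push it fully home against the sprung pin, collar on the hub. Finish still gripping the spindle and pressing it home, so that a colleague can tighten the pulley's screw, and leave the plain spindle and the other things on the bench alone.

Things in the scene. Friction and masses are not known exactly. Their poses are not given: they have to be found in the camera images.
- cam_lever (a joint): the fixture's cam lever, on an upright axis: 0 = open (sticks out to the fixture's -y side), growing counter-clockwise seen from above to the end stop at 1.5 rad = clamped (points along the fixture's +x); clamped from 1.38 rad. It stays where it is left; 2 to 5 N at the knob move it; the cam drives the jaw 8 mm against the pulley.
- lever_pivot (a point): point of the fixture on the lever's upright axis, 51 mm above the bench; axes are the fixture's (z up). Seen from above the lever points along the fixture's -y axis turned counter-clockwise by the joint value. The cam round the axis is up to 27 mm in radius.
- lever_knob (a point): centre of the 24 mm black ball at the lever's end, 98 mm from the pivot axis, 61 mm above the bench. The lever is a round bar 11 mm thick whose centre line rises from 52 mm above the bench at 30 mm from the axis to 60 mm at 88 mm; below it is only the 12 mm base plate or the bench.
- seat (a point): point of the fixture: centre of the round steel seat's top, 40 mm above the bench; axes are the fixture's. The fixture is fixed: grey base plate 12 mm thick, x +-62 mm and y -138 to +78 mm from here; two V pads on the +y side and the sliding jaw on the -y side, both 58 mm high; lever axis 93.5 mm to -y.
- bore_mouth (a point): centre of the bore's mouth on top of the aluminium belt pulley's hub, 80 mm above the bench; axes are the pulley's, z up. Bore 23 mm wide, right through, with one keyway 8 mm wide, reaching 16 mm from the axis, on the pulley's -x side; a dark screw head sticks 8 mm out of the hub's side on that same side.
- pulley_base (a point): centre of the pulley's underside, 40 mm below bore_mouth. Grooved rim 80 mm in diameter and 20 mm high, hub 44 mm in diameter and 40 mm high. The pulley lies loose on the seat's slippery plastic ring, turns easily if not clamped, and may shift by about 1 mm as it is clamped.
- centre_pin (a joint): the fixture's sprung centring pin in the pulley's bore: 0 = up, its top 12 mm below the bore's mouth; grows as it is pushed down, 0.026 m with the spindle fully home. It pushes up with 6.5 N at first and 13 N with the spindle home, so a spindle let go is pushed out again.
- spindle_grip (a point): centre of the two gripping flats of the keyed steel spindle, 80 mm above its tip; axes are the spindle's, z up. Flats 16 mm apart, facing its +y and -y, from 58 to 100 mm (the top) above the tip, 22 mm wide along x. The spindle weighs about 0.28 kg and hangs tip down in the stand by its collar.
- spindle_collar (a point): centre of the underside of the keyed spindle's collar (42 mm wide, 12 mm high, a lug to 30 mm from the axis on the key's side), 38 mm above its tip. Below it a 20 mm shank with a 3 mm tapered nose; the key is on the -x side, 6 mm wide, to 13.5 mm from the axis, 10 to 36 mm above the tip. Home, it lies on the bore's mouth.
- plain_center (a point): centre of the plain spindle, half-way up: 82 mm long, 14 mm thick, a 40 mm collar without a lug, no key, a round top. It hangs in the stand's other hole and stays there.
- stand_top (a point): centre of the top of the fixed wooden stand, 48 mm above the bench; axes are the stand's. Block 68 x 180 mm (x, y) with two holes 31 mm wide and 42 mm deep, 50 mm to its +y and -y; which of them holds the keyed spindle varies.
- rack_eraser: an eraser lying on the bench, 22 x 42 x 13 mm
- pen: a marker pen lying on the bench, 135 mm long
- tape: a roll of masking tape, 103 mm diameter, 25 mm high
- tub_a: a black film canister, 34 mm diameter, 50 mm high
- tub_b: a film canister with a grey lid, 34 mm diameter, 50 mm high
- hex_key: a bent hex key lying on the bench, 95 x 30 mm, 5 mm thick
- dish: a petri dish, 61 mm diameter, 15 mm high
Mind the look-alikes: they are no part of the job. Leave any blue or green look-alike of the part that bears spindle_grip alone.

How it is judged:
By the outcome, as a careful person would: the job done as asked, in the order asked, and still so for the second after the job is handed in, while the arm keeps its last pose, push and grip.
It also fails if it takes over 56 s, if anything falls off the work surface, if the arm or the gripper's body presses on something with over 40 N, if the wrist force passes 120 N, or if a joint passes its speed limit or range.

## Robot

A 7-joint arm with a two-finger parallel gripper is mounted at the origin on a cart in front of the work surface, level with it; the furniture and walls round the work are solid. World frame = base frame: x ahead of the robot, y to its left, z up, the work surface at z = 0. Lengths are in m, angles in rad, forces in N, time in s.
With the tool pointing down it reaches from about 0.425 to 0.925 m from the base axis. Payload 6.8 kg.
Tool frame: the origin (TCP) lies between the finger pads; the fingertips stand 14 mm ahead of it and the grasp point (between the pads) lies 5 mm behind it; z points along the fingers, y is the line along which they close (so a half turn about z gives the same grasp; the last joint's range is limited). The gripper opens to 85 mm and grips with 20 to 120 N. Pads are 22 mm wide; open, the fingers measure 114 mm over their backs; the gripper's body (76 mm by 85 mm) begins 54 mm behind the grasp point. The pads swing forward as they close: fully open they stand 13 mm farther back than shut.
Start: joints at [-1.295, 0.477, 0.022, 1.555, -0.011, 1.109, -0.083], TCP at [0.253, 0.626, 0.245] pointing down, gripper open.
Joint ranges: [-2.96, 2.96], [-0.34, 2.1], [-1.41, 1.46], [0.24, 2.44], [-1.37, 4.51], [0.17, 1.92], [-2.96, 2.96]. Speed limits (rad/s): [2.39, 2.39, 3.14, 3.14, 3.14, 3.14, 3.14].

## Interface

Orientations are given as a rotation vector (axis times angle).
In Python, from bench import r, imaging gives the robot as it stands.
- The arm moves only by the tool apply_moves, never from a script. Its argument "moves" is a list of rows, each a list of 2 entries, a list of its own where there are three numbers: the shift along the tool's x, y, z in cm, then the turn about the tool's z in rad. In form: [[[tx, ty, tz], roll], ...]. A call has 1 to 10 rows; each row is the pose to reach, as a shift and turn from the pose commanded when the call began, along the tool's axes at that moment; what a row does not reach only later rows make up. A row lasts 1/12 s, in which the tool goes at most 41.7 mm and 7.16 degrees, less where a joint would pass 70% of its speed; a pose out of reach is approached as far as the arm can. A call with a gripper value outside its range is refused whole. "claw" is the opening, from 0 (shut) to 1 (fully open), set as the call begins (left out, the last holds). The fingers move at their own pace and stop on an object; "grip_force" is the grip in N (left out, the last holds). Time passes only in rows, so rows that repeat a pose let the fingers close. It gives the time, the measured TCP pose, the force and the opening at its end, in the units of the state.
- r.get_obs(): the state, without advancing time (a new reading comes with each control period).
- imaging.grab_frame(name): name is "scene" or "top" or "wrist"; returns a dict with "frame" (480x640x3 uint8, blue, green, red), "intrinsics" (3x3 intrinsics, pixels), "T" (4x4, takes a point from camera to world coordinates). Camera axes: x right, y up, looking along -z (the intrinsics and any distortion apply to the point x, -y, -z); pixel columns grow to the right and rows downward; lengths in m; the calibration is good to about 2 mm. A picture is of the moment at which its call begins. There is no depth.
- r.hand_in(): hands the job in, once; it reports no verdict.
The state is a dict: "clock": time; "joints": joint angles; "qvel": joint speeds; "tau": joint torques, N m; "tcp_pos": TCP position; "orientation": TCP orientation; "contact_force": force on the tool from outside, world axes, zero at the start; "moment": the same for the moment, N m; "grip_width": finger opening in m.
Only numpy, scipy, OpenCV 4.12 (cv2) and the standard library are available. Lean on these libraries where they do the work, as an engineer would, in place of code of your own. Each camera call takes 0.05 s, during which the arm holds its last target. There are 200 camera calls.

## Working session

There is one attempt and no reset: what is moved stays moved. The work goes in short steps, Python scripts to look and compute and a tool call to move; the robot and the scene stay as the last step left them, time stands still between calls to the robot, and variables do not carry over. Pictures are saved under pics/ and viewed, on a budget of 10 in all, crops included, one or two more only if the job needs it, and the job is handed in when it is done.

Besides the shell and the picture viewer there is one more tool, called after "Request:" as name([rows], argument=value, ...), one row to a line, values as JSON. apply_moves: Moves the arm, as the interface text tells. Its arguments: {"type":"object","properties":{"moves":{"type":"array","items":{"type":"array"}},"claw":{"type":"number"},"grip_force":{"type":"number"}},"required":["moves"]}

```bash
mkdir -p pics; ls
cat > h.py <<'E'
import numpy as np, cv2
from scipy.spatial.transform import Rotation as R
from bench import r, imaging
def grab(name,fn=None):
    d=imaging.grab_frame(name)
    if fn: cv2.imwrite('pics/'+fn,d['frame'])
    return d
def pix2w(d,u,v,z):
    K=d['intrinsics'];T=d['T'];p=np.linalg.inv(K)@[u,v,1]
    q=T[:3,:3]@np.array([p[0],-p[1],-p[2]]);o=T[:3,3]
    return o+q*(z-o[2])/q[2]
def w2pix(d,P):
    T=d['T'];c=T[:3,:3].T@(np.asarray(P)-T[:3,3]);k=d['intrinsics']@[c[0],-c[1],-c[2]]
    return k[:2]/k[2]
E
python3 - <<'E'
from h import *
for n in('top','scene'):
    d=grab(n,n+'1.png'); np.savez(n+'1.npz',**{k:d[k] for k in('intrinsics','T')});print(d.keys(),d['intrinsics'].tolist(),d['T'].round(3).tolist())
o=r.get_obs();print(o)
E
```

```text
pics
dict_keys(['frame', 'intrinsics', 'T']) [[478.2894089586361, 0.0, 324.316526713745], [0.0, 478.2894089586361, 239.22276729376551], [0.0, 0.0, 1.0]] [[-0.001, 0.984, -0.179, 0.323], [-1.0, -0.0, 0.005, -0.076], [0.005, 0.179, 0.984, 1.26], [0.0, 0.0, 0.0, 1.0]]
dict_keys(['frame', 'intrinsics', 'T']) [[435.5161017706876, 0.0, 324.6180580737088], [0.0, 435.5161017706876, 232.71304376533578], [0.0, 0.0, 1.0]] [[0.633, 0.6, -0.489, 0.086], [-0.774, 0.488, -0.403, -0.447], [-0.003, 0.634, 0.773, 0.784], [0.0, 0.0, 0.0, 1.0]]
{'clock': 0.1, 'joints': array([-1.29508835,  0.47771444,  0.02231231,  1.55634192, -0.01151921,
        1.10934913, -0.08310492]), 'qvel': array([-0.00045004, -0.00067784, -0.00088946, -0.00153424, -0.00139516,
        0.00046361, -0.00085131]), 'tau': array([ 4.09246117e-03, -5.97764862e+01,  1.61366947e+00, -2.81954509e+01,
        1.28199629e-02,  5.05361226e-03, -1.01612346e-05]), 'tcp_pos': array([0.25254783, 0.62541073, 0.24442886]), 'orientation': array([-5.99094486e-01, -3.08370434e+00,  2.62262891e-03]), 'contact_force': array([-0.07495284,  0.32621163,  0.19559559]), 'moment': array([ 0.00367098, -0.0494643 ,  0.00058071]), 'grip_width': 0.0851875576632392}
```

View pics/top1.png

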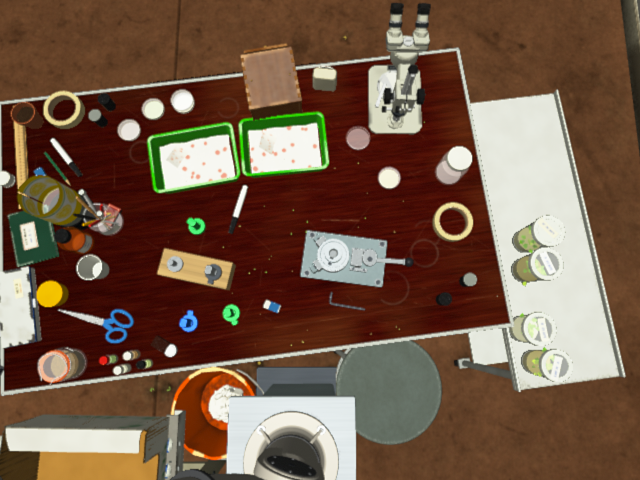

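View pics/scene1.png

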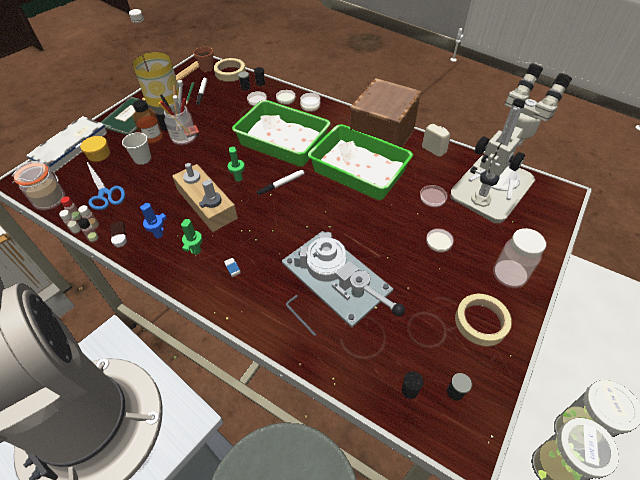

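The top view shows the fixture at about (343,259), with its lever knob at (408,262). The stand is at (197,269), with a round plain spindle at (175,264) and a spindle with a flat top and lug at (213,271). The blue look-alike is at (188,321) and the green ones at (196,226) and (231,314). The grey one in the stand at (213,271) fits "keyed", because it has flats and a lug. I'll check it in an enlarged crop.

Run:
```python
from h import *
a=cv2.imread('pics/top1.png');b=cv2.imread('pics/scene1.png')
z=dict(interpolation=cv2.INTER_CUBIC)
A=cv2.resize(a[225:300,295:415],(800,500)[:2] if 0 else (480,300),**z)
B=cv2.resize(a[240:300,150:240],(450,300),**z)
C=cv2.resize(b[225:325,280:410],(390,300),**z)
D=cv2.resize(b[155:230,165:245],(320,300),**z)
o=np.zeros((600,800,3),np.uint8)
A=cv2.resize(a[225:300,295:415],(400,250),**z)
o[:250,:400]=A;o[:267,400:800]=cv2.resize(B,(400,267));o[290:590,:390]=C;o[290:590,400:720]=D
cv2.imwrite('pics/c1.png',o)
d=dict(np.load('top1.npz'))
for n,(u,v,zz) in dict(bore=(332,255,.08),pivot=(369,258,.06),knob=(408,262,.061),keyed=(213,270,.1),plain=(175,263,.085)).items(): print(n,pix2w(d,u,v,zz).round(4))
print(w2pix(d,[0,0,0]),w2pix(d,[.25,.626,.24]))
```

```text
bore [ 0.4979 -0.101   0.08  ]
pivot [ 0.4931 -0.1951  0.06  ]
knob [ 0.4827 -0.2935  0.061 ]
keyed [0.4582 0.1893 0.1   ]
plain [0.4773 0.2872 0.085 ]
[291.26679472 459.25087634] [-18.12383074 362.64895789]
```

View pics/c1.png

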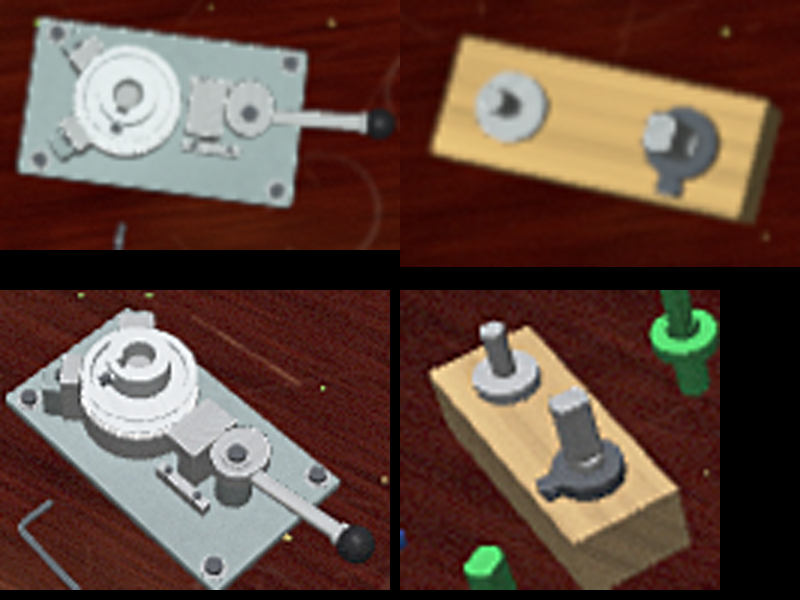

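The crop confirms it. The dark spindle at top-view (213,271) has a flat top and a lug pointing toward the robot, so it's the keyed one. The one at (175,264) is round and has no lug, so it's the plain one. The pulley's keyway and screw point toward the robot, about world -x. The lever is open, and its knob points along world -y. Next I go to the lever.

Request:
apply_moves([
  [[-37,-25.6,0],-0.384],
  [[-37,-25.6,0],-0.384],
  [[-37,-25.6,0],-0.384],
  [[-37,-25.6,0],-0.384],
  [[-37,-25.6,0],-0.384],
  [[-37,-25.6,0],-0.384],
  [[-37,-25.6,0],-0.384],
  [[-37,-25.6,0],-0.384],
  [[-37,-25.6,0],-0.384],
  [[-37,-25.6,0],-0.384],
], claw=0.6)

```text
clock: 0.93
tcp_pos: [0.4822, 0.2757, 0.2451]
orientation: [0.0, -3.141, 0.0]
contact_force: [-0.1, -0.1, 0.1]
grip_width: 0.0513
```

Request:
apply_moves([
  [[1.2,-4,0],0],
  [[1.2,-8.6,0],0],
  [[1.2,-8.6,0],0],
  [[1.2,-8.6,0],0],
])

```text
clock: 1.27
tcp_pos: [0.4698, 0.1882, 0.2452]
orientation: [-0.009, -3.141, 0.002]
contact_force: [0.1, 1.0, 0.0]
grip_width: 0.0516
```

Run:
```python
from h import *
d=grab('wrist','w1.png');np.savez('w1.npz',T=d['T'],intrinsics=d['intrinsics'])
print(d['T'].round(4).tolist(),d['intrinsics'].tolist(),r.get_obs()['tcp_pos'])
```

```text
[[0.0055, -0.9591, -0.283, 0.397], [1.0, 0.0049, 0.003, 0.1894], [-0.0015, -0.2831, 0.9591, 0.3727], [0.0, 0.0, 0.0, 1.0]] [[365.0670689489402, 0.0, 316.1770978490131], [0.0, 365.0670689489402, 232.2176813758837], [0.0, 0.0, 1.0]] [0.46977624 0.19091825 0.24534552]
```

View pics/w1.png

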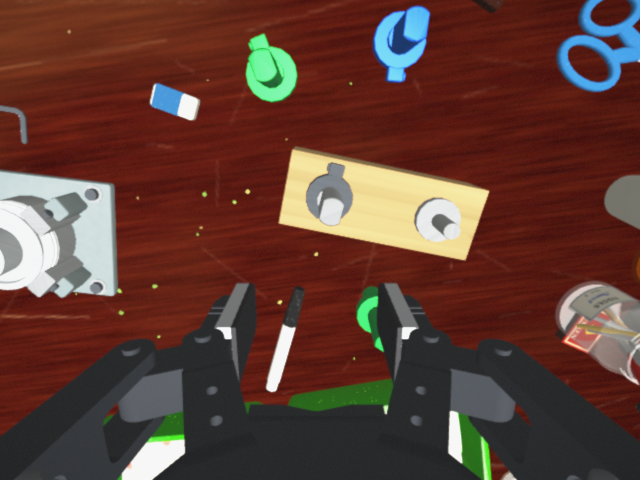

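The wrist view shows the keyed spindle's collar at (329,197), its lug at (336,170) and its top at (330,211). The plain spindle is at (439,220).

Run:
```python
from h import *
d=dict(np.load('w1.npz'))
P=lambda u,v,z:pix2w(d,u,v,z)
c=P(329.5,197,.060);l=P(336,168,.058);t=P(330,211,.110)
print(c.round(4),l.round(4),t.round(4),'lug dir deg',np.degrees(np.arctan2(*(l-c)[1::-1])))
cs=np.array([P(*p,.048) for p in((295,150),(488,190),(467,260),(279,222))]);print(cs.round(4),cs.mean(0))
m=cs.mean(0);e=cs[1]-cs[0];e/=np.linalg.norm(e);print('hole',m+.05*e,m-.05*e,np.degrees(np.arctan2(e[1],e[0])))
# zoom to refine
a=cv2.imread('pics/w1.png')[140:240,280:380];cv2.imwrite('pics/z1.png',cv2.resize(a,(600,600),interpolation=cv2.INTER_CUBIC))
```

```text
[0.4575 0.2002 0.06  ] [0.4328 0.2057 0.058 ] [0.4583 0.1989 0.11  ] lug dir deg 167.44463692671715
[[0.4182 0.1704 0.048 ]
 [0.4542 0.3426 0.048 ]
 [0.5211 0.3312 0.048 ]
 [0.4829 0.1542 0.048 ]] [0.46909497 0.24959217 0.048     ]
hole [0.47932217 0.29853504 0.048     ] [0.45886778 0.2006493  0.048     ] 78.19719803727331
```

View pics/z1.png

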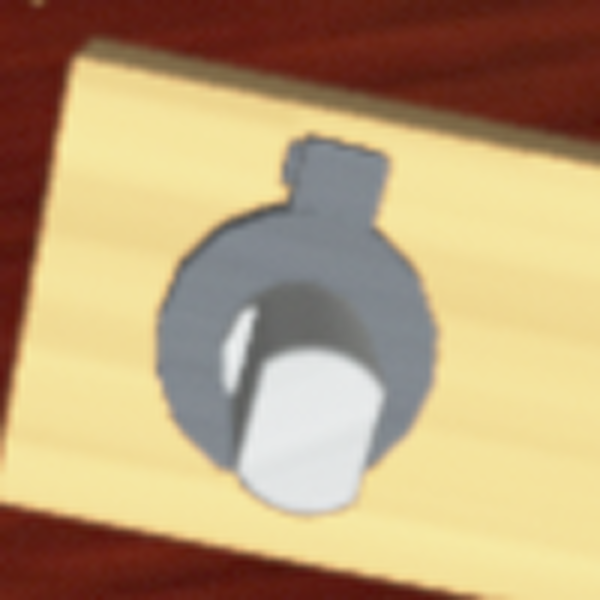

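Request:
apply_moves([
  [[-1,-4,0],0],
  [[-2,-8,0],0],
  [[-2,-12,0],0],
  [[-2,-16,0],0],
  [[-2,-20,0],0],
  [[-2,-24,0],0],
  [[-2,-28,0],0],
  [[0,-31,2],0],
  [[0,-31,2],0],
  [[0,-31,2],0],
], claw=0)

```text
clock: 2.15
tcp_pos: [0.4691, -0.1185, 0.2243]
orientation: [-0.002, -3.139, -0.0]
contact_force: [0.6, 0.9, -0.0]
grip_width: 0.0001
```

Enlarged, the flats and lug point about 14° off world -x, toward +y. The spindle axis is at about (0.4585, 0.2003). Now I look at the fixture up close.

Run:
```python
from h import *
d=grab('wrist','w2.png');np.savez('w2.npz',T=d['T'],intrinsics=d['intrinsics'])
```

```text
(no output)
```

View pics/w2.png

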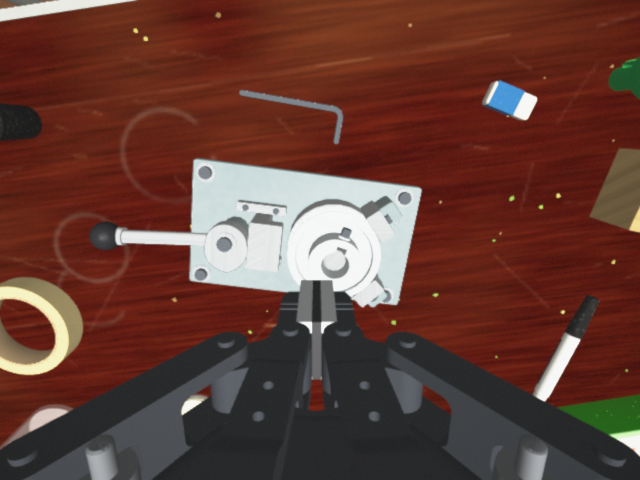

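The knob is at (104,236), the lever pivot at (224,244) and the bore at (334,262). The keyway points up, at (345,234). The plate corners are at (194,159), (421,187), (398,305) and (190,282).

Run:
```python
from h import *
d=dict(np.load('w2.npz'))
P=lambda u,v,z:pix2w(d,u,v,z)
cs=np.array([P(*p,.012) for p in((194,159),(421,187),(398,305),(190,282))]);print(cs.round(4))
for i in range(4):
    e=cs[(i+1)%4]-cs[i];print(np.linalg.norm(e).round(4),np.degrees(np.arctan2(e[1],e[0])).round(1))
m=cs.mean(0)[:2]
t=np.radians(-7);x=np.array([np.cos(t),np.sin(t)]);y=np.array([-x[1],x[0]])
seat=m+.03*y;print('seat',seat,'pivot',seat-.0935*y,'knob',seat-.1915*y)
print('bore',P(334,262,.08),'pivot',P(224,244,.07),'knob',P(104,236,.061))
```

```text
[[ 0.4261 -0.2299  0.012 ]
 [ 0.4522 -0.0198  0.012 ]
 [ 0.5745 -0.0338  0.012 ]
 [ 0.5485 -0.2457  0.012 ]]
0.2117 82.9
0.1231 -6.5
0.2134 -97.0
0.1234 172.7
seat [ 0.50400309 -0.10255431] pivot [ 0.4926083  -0.19535737] knob [ 0.48066511 -0.2926269 ]
bore [ 0.50098658 -0.10385567  0.08      ] pivot [ 0.4890945  -0.19292065  0.07      ] knob [ 0.48490413 -0.2948144   0.061     ]
```

Request:
apply_moves([
  [[2.4,-4,0],0],
  [[2.4,-8,0],0],
  [[2.4,-12,0],0],
  [[2.4,-14.8,2],0],
  [[2.4,-14.8,6],0],
  [[2.4,-14.8,10],0],
  [[2.4,-14.8,14],0],
  [[2.4,-14.8,16.8],0],
  [[2.4,-14.8,16.8],0],
  [[2.4,-14.8,16.8],0],
])

```text
clock: 3.03
tcp_pos: [0.4468, -0.2644, 0.0566]
orientation: [0.005, -3.14, -0.003]
contact_force: [-0.1, -0.6, 1.0]
grip_width: 0.0001
```

Run:
```python
from h import *
p=r.get_obs()['tcp_pos'];print(p.round(4),r.get_obs()['orientation'],r.get_obs()['contact_force'])
c=np.array([.4915,-.195])
for a in np.append(np.arange(-.15,1.4,.1),[1.42,1.46]):
    u=np.array([np.sin(a),-np.cos(a)]);n=np.array([np.cos(a),np.sin(a)])
    q=c+.072*u-(.0055+.011*abs(np.cos(a))+.0145*abs(np.sin(a)))*n-p[:2]
    print(round(a,2),[round(-q[0]*100,2),round(q[1]*100,2)])
```

```text
[ 0.4468 -0.2644  0.0566] [ 5.31624028e-03 -3.13957054e+00 -2.53354768e-03] [-0.09042089 -0.55686592  0.96878954]
-0.15 [np.float64(-1.56), np.float64(0.09)]
-0.05 [np.float64(-2.39), np.float64(-0.17)]
0.05 [np.float64(-3.11), np.float64(-0.34)]
0.15 [np.float64(-3.71), np.float64(-0.46)]
0.25 [np.float64(-4.34), np.float64(-0.53)]
0.35 [np.float64(-4.99), np.float64(-0.54)]
0.45 [np.float64(-5.65), np.float64(-0.49)]
0.55 [np.float64(-6.32), np.float64(-0.38)]
0.65 [np.float64(-7.0), np.float64(-0.19)]
0.75 [np.float64(-7.67), np.float64(0.07)]
0.85 [np.float64(-8.32), np.float64(0.41)]
0.95 [np.float64(-8.95), np.float64(0.82)]
1.05 [np.float64(-9.55), np.float64(1.31)]
1.15 [np.float64(-10.09), np.float64(1.87)]
1.25 [np.float64(-10.59), np.float64(2.51)]
1.35 [np.float64(-11.01), np.float64(3.21)]
1.42 [np.float64(-11.27), np.float64(3.73)]
1.46 [np.float64(-11.39), np.float64(4.04)]
```

Request:
apply_moves([
  [[-1.6,0,0],0],
  [[-2.4,-0.2,0],0],
  [[-3.1,-0.3,0],0],
  [[-3.7,-0.5,0],0],
  [[-4.3,-0.5,0],0],
  [[-5,-0.5,0],0],
  [[-5.7,-0.5,0],0],
  [[-6.3,-0.4,0],0],
  [[-7,-0.2,0],0],
  [[-7.7,0.1,0],0],
])

```text
clock: 3.87
tcp_pos: [0.523, -0.2654, 0.0572]
orientation: [-0.001, -3.141, 0.0]
contact_force: [-4.4, 0.4, 1.1]
grip_width: 0.0003
```

Request:
apply_moves([
  [[-0.6,0.3,0],0],
  [[-1.2,0.7,0],0],
  [[-1.8,1.2,0],0],
  [[-2.4,1.8,0],0],
  [[-2.6,2.1,0],0],
  [[-2.9,2.4,0],0],
  [[-3.1,2.8,0],0],
  [[-3.3,3.1,0],0],
  [[-3.3,3.1,0],0],
])

```text
clock: 4.62
tcp_pos: [0.5558, -0.234, 0.0573]
orientation: [0.001, -3.141, 0.001]
contact_force: [-2.3, -2.6, -0.1]
grip_width: -0.0
```

Request:
apply_moves([
  [[-0.1,0.2,0],0],
  [[-0.15,0.4,0],0],
  [[-0.2,0.6,0],0],
  [[-0.2,0.6,0],0],
  [[-0.2,0.6,0],0],
])

```text
clock: 5.03
tcp_pos: [0.5573, -0.2295, 0.0574]
orientation: [-0.002, -3.141, 0.002]
contact_force: [-4.4, -4.2, 0.2]
grip_width: -0.0001
```

Request:
apply_moves([
  [[0,0.2,0],0],
  [[0,0.4,0],0],
  [[0,0.6,0],0],
  [[0,0.6,0],0],
  [[0,0.6,0],0],
])

```text
clock: 5.45
tcp_pos: [0.5571, -0.2285, 0.0577]
orientation: [0.007, 3.14, -0.012]
contact_force: [-2.0, -14.9, -4.2]
grip_width: 0.0001
```

Request:
apply_moves([
  [[0,-1,0],0],
  [[0,-2.5,0],0],
  [[0,-2.5,-4],0],
  [[0,-2.5,-8],0],
  [[0,-2.5,-12],0],
  [[2,0,-14],0],
  [[5,3,-14],0],
  [[7.5,6,-14],0],
  [[7.5,9,-14],0],
  [[7.5,12,-14],0],
], claw=0.6)

```text
clock: 6.28
tcp_pos: [0.4821, -0.1003, 0.1981]
orientation: [0.001, 3.139, 0.003]
contact_force: [1.0, 0.8, 0.3]
grip_width: 0.0513
```

Request:
apply_moves([
  [[0,0,0],0],
  [[0,0,0],0],
])

```text
clock: 6.45
tcp_pos: [0.4839, -0.0994, 0.1979]
orientation: [-0.008, 3.139, 0.002]
contact_force: [-0.4, -0.6, -0.2]
grip_width: 0.0514
```

Run:
```python
from h import *
d=grab('wrist','w3.png');np.savez('w3.npz',T=d['T'],intrinsics=d['intrinsics'])
print(r.get_obs()['tcp_pos'])
```

```text
[ 0.48371106 -0.10113793  0.19784624]
```

View pics/w3.png

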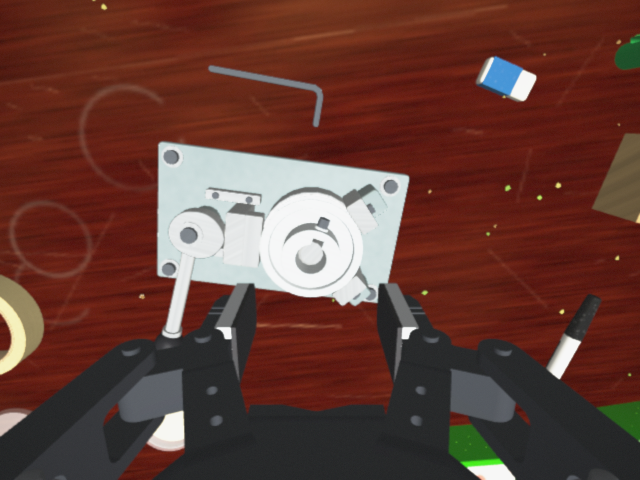

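The lever is swung round and the jaw is against the pulley. The bore is near (312,251), the keyway near (319,240) and the screw at (324,222). I enlarge this to get an exact fit.

Run:
```python
from h import *
a=cv2.imread('pics/w3.png')[205:285,270:350];cv2.imwrite('pics/z3.png',cv2.resize(a,(640,640)[:2] if 0 else (600,600),interpolation=cv2.INTER_CUBIC))
```

```text
(no output)
```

View pics/z3.png

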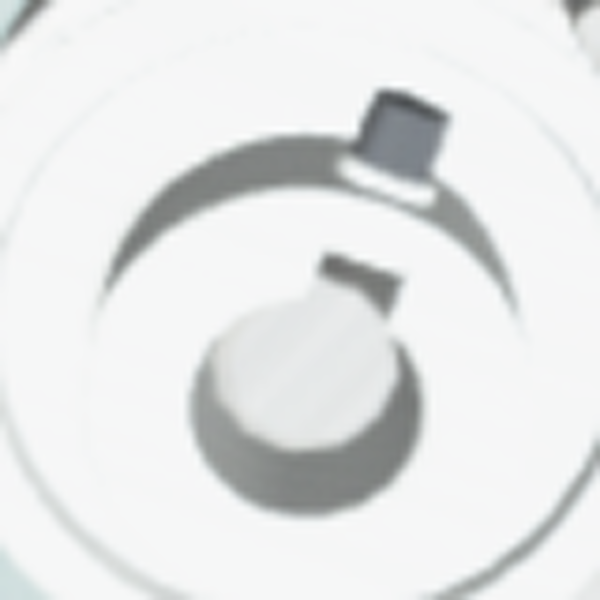

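Run:
```python
from h import *
d=dict(np.load('w3.npz'))
P=lambda u,v,z:pix2w(d,270+u/7.5,205+v/7.5,z)
L,Rr,B=P(190,400,.08),P(422,400,.08),P(306,517,.08)
print(L,Rr,B,np.linalg.norm(L-Rr))
c=(L+Rr)/2; c[0]=B[0]-.0115;print('bore',c)
k=P(361,266,.08);print('key',k,np.linalg.norm(k-c),np.degrees(np.arctan2(*(k-c)[1::-1])))
a,b=P(320,255,.08),P(403,277,.08);e=b-a;print('edge',np.degrees(np.arctan2(e[1],e[0]))+90,np.linalg.norm(e))
s=P(403,170,.062);print('screw',np.degrees(np.arctan2(*(s-c)[1::-1])))
# tool offset check: wrist cam relative to tcp, both wrist shots
for f,t in(('w1',[.4698,.1909,.2453]),('w3',[.4837,-.1011,.1978])):
    T=np.load(f+'.npz')['T'];print((T[:3,3]-t).round(4),T[:3,0].round(4))
```

```text
[ 0.50350323 -0.11353221  0.08      ] [ 0.50339787 -0.09137809  0.08      ] [ 0.51552145 -0.10244463  0.08      ] 0.022154369066536065
bore [ 0.50402145 -0.10245515  0.08      ]
key [ 0.4899815  -0.09729291  0.08      ] 0.014958900695514591 159.81244639579444
edge 164.72200977415517 0.008110898233392092
screw 152.74257687212685
[-0.0728 -0.0015  0.1274] [ 0.0055  1.     -0.0015]
[-0.0729  0.0018  0.1274] [-0.0051  1.      0.001 ]
```

Request:
apply_moves([
  [[1,4,0],0.1],
  [[2,8,0],0.2],
  [[2.5,12,0],0.235],
  [[2.5,16,0],0.235],
  [[2.5,20,0],0.235],
  [[2.5,24,0],0.235],
  [[2.5,28,0],0.235],
  [[2.5,30.1,0],0.235],
  [[2.5,30.1,0],0.235],
  [[2.5,30.1,0],0.235],
])

```text
clock: 7.33
tcp_pos: [0.4584, 0.1993, 0.1972]
orientation: [0.366, 3.12, 0.0]
contact_force: [0.2, -1.1, 1.0]
grip_width: 0.0512
```

```bash
cat > st.py <<'E'
from h import *
import sys
o=r.get_obs();M=R.from_rotvec(o['orientation']).as_matrix()
print(o['clock'],o['tcp_pos'].round(4),'yaw y',np.degrees(np.arctan2(M[1,1],M[0,1])).round(2),'tilt',M[:2,2].round(4),o['contact_force'].round(1),o['moment'].round(2),o['grip_width'].round(4))
if len(sys.argv)>1:
    t=np.array(eval(sys.argv[1])); print('tool shift cm',(M.T@(t-o['tcp_pos'])*100).round(2))
E
python3 st.py [.4585,.2003,.086]
```

```text
Traceback (most recent call last):
  File "st.py", line 4, in <module>
    print(o['clock'],o['tcp_pos'].round(4),'yaw y',np.degrees(np.arctan2(M[1,1],M[0,1])).round(2),'tilt',M[:2,2].round(4),o['contact_force'].round(1),o['moment'].round(2),o['grip_width'].round(4))
                                                                                                                                                                           ^^^^^^^^^^^^^^^^^^^^^
AttributeError: 'float' object has no attribute 'round'
```

Request:
apply_moves([
  [[0,0,3],0],
  [[0,0,6],0],
  [[0,0,8.5],0],
  [[0,0,10],0],
  [[0,0,11.1],0],
  [[0,0,11.1],0],
])

```text
clock: 7.83
tcp_pos: [0.4572, 0.1963, 0.0846]
orientation: [-0.372, -3.117, 0.004]
contact_force: [-0.3, -0.8, 0.5]
grip_width: 0.0513
```

```bash
sed -i "s/o\['grip_width'\].round(4)/round(o['grip_width'],4)/" st.py
python3 st.py [.4585,.2003,.086]
```

```text
7.8333 [0.4572 0.1963 0.0846] yaw y 76.38 tilt [-0.0026 -0.0025] [-0.3 -0.8  0.5] [ 0.02 -0.02  0.03] 0.0513
tool shift cm [-0.03  0.42 -0.15]
```

Request:
apply_moves([
  [[0,0.1,0],0],
  [[0,0.1,0],0],
  [[0,0.1,0],0],
  [[0,0.1,0],0],
  [[0,0.1,0],0],
  [[0,0.1,0],0],
  [[0,0.1,0],0],
  [[0,0.1,0],0],
], claw=0, grip_force=80)

```text
clock: 8.5
tcp_pos: [0.459, 0.2, 0.0876]
orientation: [0.368, 3.118, 0.002]
contact_force: [0.5, -1.8, 6.6]
grip_width: 0.0151
```

```bash
python3 st.py [.4585,.2003,.086]
```

```text
8.5 [0.459  0.2    0.0876] yaw y 76.53 tilt [0.0024 0.0013] [ 0.5 -1.8  6.6] [-0.25  0.05 -0.05] 0.0151
tool shift cm [0.06 0.01 0.16]
```

Request:
apply_moves([
  [[0,0,-1],0],
  [[0,0,-3],0],
  [[0,0,-6],0],
  [[0,0,-9],0],
  [[0,0,-10],0],
  [[0,0,-10],0],
  [[0,0,-10],0],
])

```text
clock: 9.08
tcp_pos: [0.4575, 0.1998, 0.1863]
orientation: [0.367, 3.12, 0.001]
contact_force: [-0.7, -0.8, -3.0]
grip_width: 0.015
```

```bash
python3 st.py [.504,-.1025,.186]
python3 - <<'E'
from h import *
d=grab('wrist');np.savez('w4.npz',T=d['T'],intrinsics=d['intrinsics'])
cv2.imwrite('pics/w4.png',cv2.resize(d['frame'][180:380,190:450],(780,600),interpolation=cv2.INTER_CUBIC))
E
```

```text
9.0833 [0.4575 0.1998 0.1863] yaw y 76.57 tilt [0.0002 0.0005] [-0.7 -0.8 -3. ] [-0.   -0.   -0.05] 0.015
tool shift cm [-1.154e+01 -2.833e+01  1.000e-02]
```

View pics/w4.png

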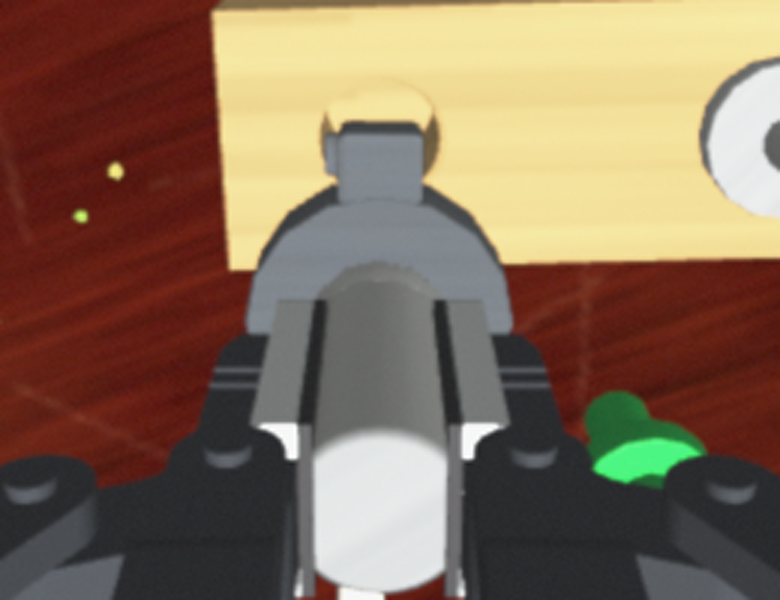

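The spindle is held squarely, with the lug straight up in the image at (380,160) and the top at (380,515) in the crop. I check where its axis sits relative to the TCP.

Run:
```python
from h import *
d=dict(np.load('w4.npz'));o=r.get_obs();M=R.from_rotvec(o['orientation']).as_matrix();p=o['tcp_pos']
for h in(.0224,.025):
    t=pix2w(d,190+380/3,180+512/3,p[2]+h);print('top',t,'in tool mm',(M.T@(t-p)*1e3).round(1))
# collar: side edges at max width: left 247, right 511 ~ row 320 ; front edge row 183; collar top z = TCP-.0274
zc=p[2]-.0276
L,Rr,F=[pix2w(d,190+u/3,180+v/3,zc) for u,v in((247,320),(511,320),(380,183+15))]
print([(M.T@(x-p)*1e3).round(1) for x in(L,Rr,F)])
```

```text
top [0.45749039 0.20048392 0.20772421] in tool mm [ -0.3   1.1 -22.4]
top [0.4557541  0.20089498 0.21032421] in tool mm [  1.5   1.1 -25. ]
[array([ -0.2, -19.5,  27.6]), array([-0.2, 21.5, 27.6]), array([19.8,  1.2, 27.6])]
```

Request:
apply_moves([
  [[-1.6,-3.9,0],0],
  [[-3.2,-7.8,0],0],
  [[-4.8,-11.7,0],0.04],
  [[-6.4,-15.6,0],0.08],
  [[-8,-19.5,0],0.08],
  [[-9.6,-23.4,0],0.08],
  [[-11,-27,0],0.08],
  [[-11.57,-28.36,0],0.08],
  [[-11.57,-28.36,0],0.08],
  [[-11.57,-28.36,0],0.08],
])

```text
clock: 9.97
tcp_pos: [0.5032, -0.1038, 0.1845]
orientation: [-0.496, -3.099, 0.001]
contact_force: [1.0, 1.2, -2.2]
grip_width: 0.0148
```

Request:
apply_moves([
  [[0,0,0.5],0],
  [[0,0,1],0],
  [[0,0,1.5],0],
  [[0,0,1.5],0],
  [[0,0,1.5],0],
  [[0,0,1.5],0],
])

```text
clock: 10.47
tcp_pos: [0.5045, -0.1025, 0.1712]
orientation: [-0.491, -3.103, -0.0]
contact_force: [0.4, -0.0, -1.4]
grip_width: 0.0149
```

```bash
python3 st.py [.5038,-.103,.16]
python3 - <<'E'
from h import *
d=grab('wrist');np.savez('w5.npz',T=d['T'],intrinsics=d['intrinsics'])
cv2.imwrite('pics/w5.png',cv2.resize(d['frame'][180:380,190:450],(780,600),interpolation=cv2.INTER_CUBIC))
E
```

```text
10.4667 [ 0.5045 -0.1025  0.1712] yaw y 72.01 tilt [-0.0001  0.0001] [ 0.4 -0.  -1.4] [-0.05 -0.02  0.03] 0.0149
tool shift cm [ 0.05 -0.06  1.12]
```

View pics/w5.png

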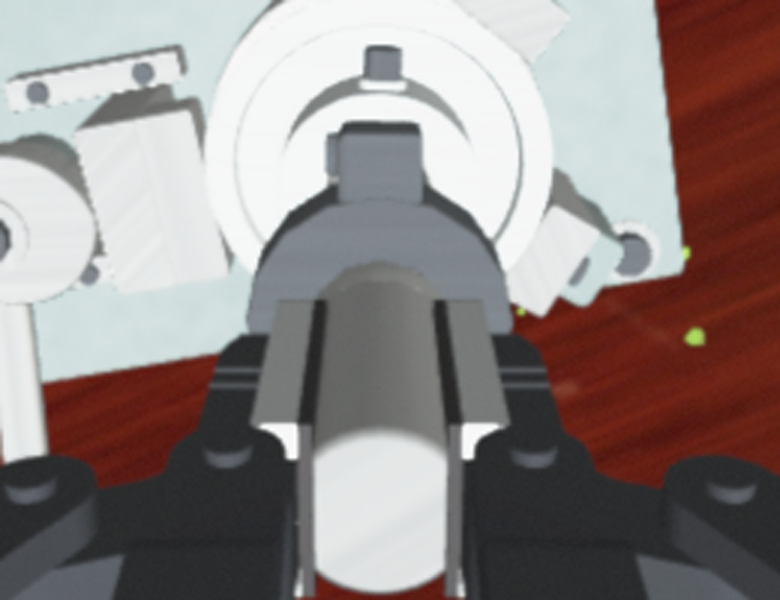

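In the crop, the lug (380), screw (383) and rim centre (380) line up, so both the lateral position and the key angle look right. I lower the nose in.

Request:
apply_moves([
  [[0,0,0.5],0],
  [[0,0,1],0],
  [[0,0,1.3],0],
  [[0,0,1.6],0],
  [[0,0,1.9],0],
  [[0,0,2.1],0],
  [[0,0,2.1],0],
])

```text
clock: 11.1
tcp_pos: [0.5042, -0.103, 0.1498]
orientation: [-0.492, -3.102, 0.0]
contact_force: [-0.1, -0.7, -1.7]
grip_width: 0.0148
```

```bash
python3 st.py [.504,-.103,.117]
```

```text
11.1 [ 0.5042 -0.103   0.1498] yaw y 71.96 tilt [-0.0009  0.    ] [-0.1 -0.7 -1.7] [ 0.02  0.06 -0.03] 0.0148
tool shift cm [ 0.01 -0.01  3.28]
```

Request:
apply_moves([
  [[0,0,0.2],0],
  [[0,0,0.4],0],
  [[0,0,0.6],0],
  [[0,0,0.8],0],
  [[0,0,0.8],0],
])

```text
clock: 11.52
tcp_pos: [0.5048, -0.1031, 0.1425]
orientation: [0.493, 3.102, 0.0]
contact_force: [-1.2, 0.2, 5.3]
grip_width: 0.0151
```

```bash
python3 st.py [.504,-.103,.117]
```

```text
11.5167 [ 0.5048 -0.1031  0.1425] yaw y 71.96 tilt [0.0006 0.0001] [-1.2  0.2  5.3] [0.04 0.29 0.01] 0.0151
tool shift cm [ 0.08 -0.02  2.55]
```

Request:
apply_moves([
  [[0,0,0.3],0],
  [[0,0,0.6],0],
  [[0,0,0.9],0],
  [[0,0,1.2],0],
  [[0,0,1.5],0],
  [[0,0,1.8],0],
  [[0,0,2.0],0],
  [[0,0,2.0],0],
])

```text
clock: 12.18
tcp_pos: [0.5049, -0.1031, 0.1228]
orientation: [0.492, 3.102, 0.0]
contact_force: [-2.4, 0.5, 9.7]
grip_width: 0.0153
```

```bash
python3 st.py [.504,-.103,.117]
```

```text
12.1833 [ 0.5049 -0.1031  0.1228] yaw y 71.96 tilt [0.0009 0.0002] [-2.4  0.5  9.7] [0.12 0.65 0.05] 0.0153
tool shift cm [ 0.09 -0.02  0.58]
```

Request:
apply_moves([
  [[0.05,0,0.15],0],
  [[0.05,0,0.3],0],
  [[0.05,0,0.4],0],
  [[0.05,0,0.5],0],
  [[0.05,0,0.5],0],
], grip_force=110)

```text
clock: 12.6
tcp_pos: [0.5049, -0.1032, 0.1196]
orientation: [0.493, 3.101, 0.002]
contact_force: [-7.6, 1.9, 25.9]
grip_width: 0.0149
```

```bash
python3 st.py [.504,-.103,.117]
```

```text
12.6 [ 0.5049 -0.1032  0.1196] yaw y 71.93 tilt [0.0018 0.001 ] [-7.6  1.9 25.9] [0.31 1.71 0.02] 0.0149
tool shift cm [ 0.09 -0.01  0.26]
```

Request:
apply_moves([
  [[0.1,0,0.05],0],
  [[0.15,0,0.1],0],
  [[0.15,0,0.1],0],
  [[0.15,0,0.1],0],
])

```text
clock: 12.93
tcp_pos: [0.5048, -0.1031, 0.1195]
orientation: [0.493, 3.098, 0.002]
contact_force: [-6.1, 1.2, 31.3]
grip_width: 0.0149
```

```bash
python3 st.py
python3 - <<'E'
from h import *
d=grab('scene')['frame'][215:335,270:420];w=grab('wrist')['frame'][180:380,190:450]
o=np.zeros((320,800,3),np.uint8);o[:320,:400]=cv2.resize(d,(400,320),interpolation=cv2.INTER_CUBIC);o[:308,400:]=cv2.resize(w,(400,308));cv2.imwrite('pics/f.png',o)
E
```

```text
12.9333 [ 0.5048 -0.1031  0.1195] yaw y 71.92 tilt [0.0048 0.0005] [-6.1  1.2 31.3] [ 0.16  1.64 -0.  ] 0.0149
```

View pics/f.png

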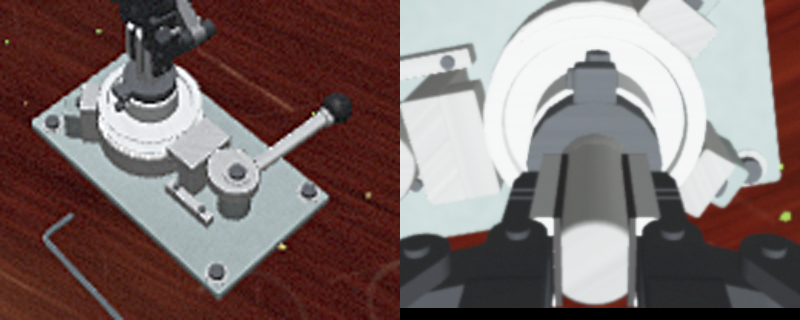

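The collar sits on the hub: pushing 5 N harder changed z by only 0.1 mm, and z matches the predicted home height of 0.1196 m. The lug is over the screw, and the lever still points to its stop. I hand in.

```bash
python3 -c "
from h import *
print(r.hand_in())"; python3 st.py
```

```text
the job is handed in; nothing more can be done
None
the job is handed in; nothing more can be done
```

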